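# Pin a blank in the drill jig and hold the drill plate pressed home

## Task

Get the drill jig ready for drilling: take the locating pin out of its wooden block and set it down to its shoulder in the hole of the blank in the jig, then let it go. Lift the drill plate by its black handle and, with its notch round the jig's rear dowel, slide it over the pin until the blind hole underneath drops onto it, then press the plate down against the two spring ejectors until it lies flat on the blank. Finish still holding the plate by its handle, pressed fully home (the springs lift it if you let go), and leave the loose screwdriver, masking tape and sanding block alone.

Things in the scene. Friction and masses are not known exactly. Their poses are not given: they have to be found in the camera images.
- jig: Drill jig, fixed to the worktop: plywood base 160 (x) x 164 (y) x 16 mm with a pale wooden blank 84 x 84 x 18 mm clamped in its middle, whose flat top is 34 mm above the origin. Origin on the worktop under the centre of the blank's hole; x points to the rear dowel, z up. A thumbscrew stands out at its -x side.
- jig_hole (a point): Mouth of the upright 9.4 mm hole in the middle of the blank, on the jig's z axis, level with the blank's top (34 mm above the worktop); 29 mm deep (through the blank, blind in the base).
- rear_dowel (a point): Top of the fixed upright steel dowel, 10 mm thick, at x = +63 mm from the jig's origin; its top is 73 mm above the worktop, its last 4 mm tapered.
- ejector_left (a joint): Spring ejector, a 10 mm steel plunger in a brass housing at y = +63 mm from the jig's origin. 0 = up (top 41 mm above the worktop, 7 mm above the blank); grows to 0.007 m as it is pushed down level with the blank's top. Sprung: 3.5 N to start it, 6 N at 7 mm.
- ejector_right (a joint): The same at y = -63 mm.
- locating_pin: Smooth steel locating pin, 46 mm in all, upright in the wooden block at the start. Origin at its shoulder, z up: below it a shank 8 mm thick and 26 mm long with a tapered foot, above it a head 12 mm thick and 20 mm high, straight for 14 mm, then tapered to a 5 mm nose. Grip it by the straight head. Its shoulder comes to rest on the top of the block or blank.
- pin_block: Fixed block of brown wood 60 (x) x 56 (y) x 34 mm; origin at the centre of its underside. Its 9.4 mm hole in the middle of the top holds the pin; the pin's shoulder rests on the top.
- drill_plate: Loose smooth grey metal plate, 10 mm thick, x -57 to +74, y -70 to +70 mm, about 0.4 kg, flat on the worktop at the start. Origin on its underside at the centre of a blind hole for the pin: 14 mm wide, 22 mm deep, open below only. Open notch in its +x edge. Four drill bushes (17 mm wide) stand 4 mm proud of its top at x = +-34, y = +-30 mm. In use its x axis points as the jig's.
- plate_handle (a point): Centre of the top of the plate's black handle, 44 mm above the underside, straight above the blind hole. The handle is a block 56 mm long in x, 28 mm wide in y, 34 mm high, standing on the plate; grip it across y.
- plate_notch (a point): Bottom of the notch, at x = +57 mm on the underside. The notch is 13 mm wide and opens to 28 mm at the plate's +x edge, 17 mm farther on. With the hole over the pin, the dowel stands 1 mm clear of the notch's bottom, so a plate pushed up to the dowel is 1 mm past the pin's centre.
- screwdriver: Loose yellow screwdriver, 190 mm, lying near the front edge of the worktop. Leave alone.
- tape: Loose roll of masking tape, 104 mm across, 25 mm high, at the back right. Leave alone.
- sanding_block: Loose brown sanding block 57 x 96 x 32 mm on the green cutting mat at the left. Leave alone.

How it is judged:
On the way, in this order (a step that is already met when the one before it is completed fails the run):
1. the locating pin stands in the blank's hole, down to its shoulder, and is let go (horizontal distance between locating_pin and jig_hole below 0.003 m and z of locating_pin in the frame of jig between 0.031 and 0.0365 m and angle between locating_pin's own z axis and vertical below 0.12 rad and contact force between the fingers and locating_pin below 0.3 N), for 0.2 s.
2. the drill plate has dropped over the pin, notch round the rear dowel, down on the ejectors (horizontal distance between locating_pin and jig_hole below 0.003 m and z of locating_pin in the frame of jig between 0.031 and 0.0365 m and angle between locating_pin's own z axis and vertical below 0.12 rad and horizontal distance between drill_plate and locating_pin below 0.003 m and angle between drill_plate's own z axis and vertical below 0.06 rad and x of plate_notch in the frame of jig above 0.05 m and angle between the x axis of drill_plate and the x axis of jig, either way round below 0.07 rad and z of drill_plate in the frame of jig below 0.0435 m), for 0.2 s.
At the end, for the whole second after the job is handed in: Pin seated to its shoulder (within 2.5 mm) in the blank's hole; plate over the pin (within 3 mm), notch round the rear dowel (within 4 degrees); plate at rest, gripped by its handle and pressed onto the blank (within 1.4 mm), both ejectors in by more than 5.5 mm (horizontal distance between locating_pin and jig_hole below 0.003 m and z of locating_pin in the frame of jig between 0.031 and 0.0365 m and angle between locating_pin's own z axis and vertical below 0.12 rad and horizontal distance between drill_plate and locating_pin below 0.003 m and angle between drill_plate's own z axis and vertical below 0.06 rad and x of plate_notch in the frame of jig above 0.05 m and angle between the x axis of drill_plate and the x axis of jig, either way round below 0.07 rad and z of drill_plate in the frame of jig between 0.031 and 0.0354 m and value of joint each of ejector_left, ejector_right above 0.0055 m and contact force between the fingers and drill_plate above 2 N and distance between the grasp point and plate_handle below 0.05 m and linear speed of drill_plate below 0.01 m/s); the arm keeps its last pose, push and grip.
It fails at once if the screwdriver is moved more than 30 mm (distance of screwdriver from where it was at the start of the episode above 0.03 m).
It fails at once if the masking tape is moved more than 30 mm (distance of tape from where it was at the start of the episode above 0.03 m).
It fails at once if the sanding block is moved more than 30 mm (distance of sanding_block from where it was at the start of the episode above 0.03 m).
It also fails if it takes over 64 s, if anything falls off the work surface, if the arm or the gripper's body presses on something with over 40 N, if the wrist force passes 120 N, or if a joint passes its speed limit or range.

## Robot

A 6-joint arm with a two-finger parallel gripper is mounted at the origin on a cart in front of the work surface, level with it; the furniture and walls round the work are solid. World frame = base frame: x ahead of the robot, y to its left, z up, the work surface at z = 0. Lengths are in m, angles in rad, forces in N, time in s.
With the tool pointing down it reaches from about 0.3 to 0.875 m from the base axis. Payload 6.4 kg.
Tool frame: the origin (TCP) lies on the centre line of the jaws, within the pads' length; the fingertips stand 25 mm ahead of it and the grasp point (between the pads) lies 6 mm ahead of it (ctrl.tip_reach is the distance from the TCP to the fingertips, in m); z points along the fingers, y is the line along which they close (so a half turn about z gives the same grasp; the last joint's range is limited). The gripper opens to 85 mm and grips with 20 to 120 N. Pads are 22 mm wide; open, the fingers measure 114 mm over their backs; the gripper's body (76 mm by 85 mm) begins 54 mm behind the grasp point. The pads swing forward as they close: fully open they stand 13 mm farther back than shut.
Start: joints at [0.926, 0.181, 1.607, -0, 1.354, -0.206], TCP at [0.244, 0.521, 0.222] pointing down, gripper open.
Joint ranges: [-2.99, 2.99], [-0.89, 2.07], [0.3, 2.58], [-1.14, 4.28], [0, 2.63], [-3.12, 3.12]. Speed limits (rad/s): [2.57, 2.57, 3.01, 3.14, 3.14, 3.14].

## Interface

Orientations are given as a unit quaternion [w, x, y, z].
In Python, from bench import ctrl gives the robot as it stands.
- The arm moves only by the tool servo_tool, never from a script. Its argument "motion" is a list that holds one entry, the list of rows, each a list of 5 numbers: the shift along the tool's x, y, z in cm, then the turn about the tool's z in degrees, then the closure, from -1 (fully open) to 1 (shut). In form: [[[dx, dy, dz, twist, claw], ...]]. A call has 1 to 5 rows; each row is the pose to reach, as a shift and turn from the pose commanded when the call began, along the tool's axes at that moment; what a row does not reach only later rows make up. A row lasts 1/10 s, in which the tool goes at most 50 mm and 8.59 degrees, less where a joint would pass 70% of its speed; a pose out of reach is approached as far as the arm can. A call with a gripper value outside its range is refused whole. The fingers move at their own pace and stop on an object; the grip force is fixed at half the most. Time passes only in rows, so rows that repeat a pose let the fingers close. It gives the time, the measured TCP pose, the force, the opening and the grip force at its end, in the units of the state.
- ctrl.get_obs(): the state, without advancing time (a new reading comes with each control period).
- ctrl.camera(name): name is "scene" or "top" or "wrist"; returns a dict with "pixels" (480x640x3 uint8, red, green, blue), "depth" (480x640 float32, m along the optical axis (not along the pixel's ray), 0 where there is no reading), "fx", "fy", "cx", "cy" (pixels), "R" (3x3) and "t" (3): a world point X has camera coordinates R X + t; the wrist camera has in their place "hand_eye" (4x4, takes a point from camera to tool coordinates, whose origin is the TCP and whose axes are the flange's). Camera axes: x right, y down, z forward; pixel columns grow to the right and rows downward; lengths in m; the calibration is good to about 2 mm. The wrist camera is an equidistant fisheye: a pixel r from the principal point sees the ray r / f radians off the axis. A picture is of the moment at which its call begins: read the wrist's pose just before it.
- ctrl.hand_in(): hands the job in; it is judged then, once.
The state is a dict: "time_s": time; "q": joint angles; "dq": joint speeds; "joint_efforts": joint torques, N m; "eef_pos": TCP position; "eef_rot": TCP orientation; "wrist_force": force on the tool from outside, world axes, zero at the start; "torque": the same for the moment, N m; "opening": opening from 0.0 (shut) to 1.0 (fully open); "grasp_force": force on a finger pad.
Only numpy, scipy, OpenCV 4.12 (cv2) and the standard library are available. Lean on these libraries where they do the work, as an engineer would, in place of code of your own. Each camera call takes 0.05 s, during which the arm holds its last target. There are 200 camera calls.

## Working session

There is one attempt and no reset: what is moved stays moved. The work goes in short steps, Python scripts to look and compute and a tool call to move; the robot and the scene stay as the last step left them, time stands still between calls to the robot, and variables do not carry over. Pictures are saved under pics/ and viewed, at most 10 in all, crops included, and the job is handed in when it is done.

Besides the shell and the picture viewer there is one more tool, called after "Request:" as name(argument=value, ...), one argument or row to a line, values as JSON. servo_tool: Moves the arm, as the interface text tells. Its arguments: {"type":"object","properties":{"motion":{"type":"array"}},"required":["motion"]}

```bash
mkdir -p pics; cat > h.py <<'E'
import numpy as np, cv2
from bench import ctrl
def cloud(c):
    v,u=np.mgrid[0:480,0:640]; d=c["depth"]
    P=np.stack([(u-c["cx"])/c["fx"]*d,(v-c["cy"])/c["fy"]*d,d],-1)
    W=(P-np.array(c["t"]))@np.array(c["R"]); W[d<=0]=np.nan
    return W
def snap(n):
    c=ctrl.camera(n); return c
E
python3 - <<'E'
from h import *
print(ctrl.get_obs())
for n in("top","scene"):
    c=snap(n); cv2.imwrite(f"pics/{n}0.png",c["pixels"][:,:,::-1]); np.savez(f"{n}0.npz",**c); print(n,c["fx"],c["R"],c["t"])
E
```

```text
{'time_s': 0.0, 'q': array([ 9.25722540e-01,  1.81537193e-01,  1.60799197e+00,  9.08447898e-06,
        1.35379715e+00, -2.06326871e-01]), 'dq': array([-0.00064186,  0.00083286,  0.00030014, -0.00051637, -0.00178134,
       -0.00078054]), 'joint_efforts': array([-4.68152975e-04, -4.44886386e+01, -3.51330364e+01, -3.92979773e-04,
        9.20268969e-03, -1.34580586e-05]), 'eef_pos': array([0.24391557, 0.52008502, 0.22119408]), 'eef_rot': array([-3.62003510e-04,  2.17619016e-01,  9.76033407e-01, -7.87632602e-04]), 'wrist_force': array([-0.1181391 ,  0.16950646,  0.41405208]), 'torque': array([ 0.05220059, -0.00543289, -0.02422584]), 'grasp_force': 0.0, 'opening': 0.9990262026998356}
top 591.6316590807471 [[-0.01119462 -0.9998974  -0.00893681]
 [-0.98386261  0.01261031 -0.17848066]
 [ 0.17857505  0.00679458 -0.98390283]] [0.05470357 0.54372502 1.23215112]
scene 452.73251542499054 [[-0.88829383  0.45925305 -0.00455028]
 [ 0.37644237  0.722373   -0.58005895]
 [-0.26310685 -0.51697571 -0.81456179]] [ 0.45086211 -0.19335718  1.37666921]
```

View pics/top0.png

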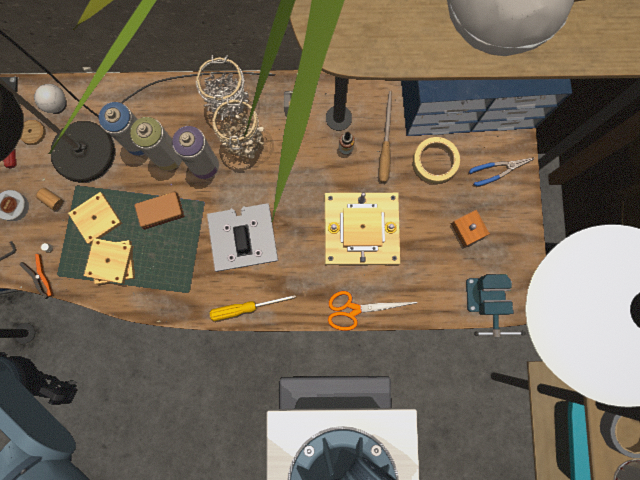

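View pics/scene0.png

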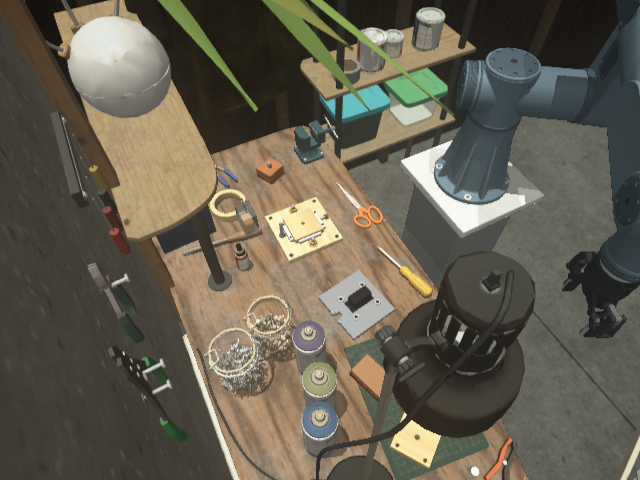

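The top view shows the pin block at (470,228), the jig at (362,229) with its dowel at (362,197) and brass ejectors at (334,228) and (391,228). It also shows the plate at (242,238), handle in the middle and notch up at about (240,210). The scene view agrees. Next I'll take rough measurements from the depth images.

```bash
cat >> h.py <<'E'
def rect(W,lo,hi,zr):
    "min-area rectangle of cloud points in an xy box and a height band"
    P=W.reshape(-1,3); m=(P[:,0]>lo[0])&(P[:,0]<hi[0])&(P[:,1]>lo[1])&(P[:,1]<hi[1])&(P[:,2]>zr[0])&(P[:,2]<zr[1])
    Q=P[m]
    if len(Q)<3: return len(Q),None
    r=cv2.minAreaRect(Q[:,:2].astype(np.float32)*1000)
    return len(Q),np.round(r[0],1),np.round(r[1],1),round(r[2],1),np.round(np.median(Q,0)*1000,1)
E
python3 - <<'E'
from h import *
for n in("top","scene"):
    c=dict(np.load(n+"0.npz")); W=cloud(c); np.save(n+"W.npy",W)
    print(n)
    if n=="top":
        for p in((228,470),(229,362),(197,362),(238,242),(210,240)): print(p,W[p])
        J=W[229,362];B=W[228,470];H=W[238,242]
    else: J,B,H=Jt,Bt,Ht
    Jt,Bt,Ht=J,B,H
    print("base",rect(W,J[:2]-.12,J[:2]+.12,(.010,.022)))
    print("blank",rect(W,J[:2]-.05,J[:2]+.05,(.030,.038)))
    print("dowel/eject",rect(W,J[:2]+[.03,-.03],J[:2]+[.10,.03],(.055,.085)))
    print("block",rect(W,B[:2]-.06,B[:2]+.06,(.027,.040)))
    print("pin",rect(W,B[:2]-.06,B[:2]+.06,(.044,.065)))
    print("plate",rect(W,H[:2]-.12,H[:2]+.12,(.005,.0125)))
    print("handle",rect(W,H[:2]-.06,H[:2]+.06,(.035,.055)))
    # overhead clutter
    P=W.reshape(-1,3); m=(P[:,0]>.3)&(P[:,0]<.75)&(abs(P[:,1])<.35)&(P[:,2]>.08)
    Q=P[m]
    if len(Q):
        h={}
        for q in Q: h.setdefault(tuple(np.round(q[:2]/.05).astype(int)*5),[]).append(q[2])
        print({k:(len(v),round(min(v),2),round(max(v),2)) for k,v in h.items() if len(v)>5})
E
```

```text
top
(228, 470) [ 0.53427906 -0.28603148  0.03899131]
(229, 362) [ 0.53581624 -0.05147765  0.0346403 ]
(197, 362) [ 0.60125188 -0.05128227  0.06194367]
(238, 242) [0.51839565 0.21024154 0.03973048]
(210, 240) [ 0.589332    0.22109289 -0.00185684]
base (3140, array([546.8, -52.8]), array([164. , 218.4]), 89.2, array([533.6, -47.3,  15.9]))
blank (1309, array([537.7, -52.7]), array([94.7, 95.7]), 89.8, array([540.6, -53.1,  33.9]))
dowel/eject (24, array([604.6, -53.1]), array([8.4, 8.7]), 46.6, array([603.3, -52.9,  69.1]))
block (680, array([ 537.6, -290.9]), array([59.6, 58.3]), 25.9, array([ 536.5, -289.4,   33.7]))
pin (24, array([ 538.1, -289.9]), array([11.4,  9.1]), 2.6, array([ 537. , -290.1,   50.3]))
plate (2864, array([518.1, 211.3]), array([239.5, 237.8]), 0.2, array([525.3, 217.4,   9.3]))
handle (322, array([518. , 213.3]), array([56.8, 28.4]), 10.1, array([517.8, 212.3,  43. ]))
{(np.int64(65), np.int64(25)): (288, np.float64(0.76), np.float64(0.78)), (np.int64(65), np.int64(20)): (232, np.float64(0.77), np.float64(0.79)), (np.int64(65), np.int64(10)): (151, np.float64(0
[... 6942 characters left out ...]
int64(10)): (95, np.float64(0.29), np.float64(0.33)), (np.int64(70), np.int64(0)): (6, np.float64(0.08), np.float64(0.1)), (np.int64(75), np.int64(15)): (45, np.float64(0.13), np.float64(0.16)), (np.int64(70), np.int64(20)): (142, np.float64(0.08), np.float64(0.16)), (np.int64(75), np.int64(20)): (28, np.float64(0.08), np.float64(0.15)), (np.int64(70), np.int64(30)): (646, np.float64(0.08), np.float64(0.2)), (np.int64(75), np.int64(25)): (73, np.float64(0.08), np.float64(0.16)), (np.int64(65), np.int64(35)): (35, np.float64(0.08), np.float64(0.18)), (np.int64(75), np.int64(30)): (22, np.float64(0.11), np.float64(0.17)), (np.int64(70), np.int64(35)): (422, np.float64(0.08), np.float64(0.18))}
```

Request:
servo_tool(
  motion=[
    [[-4,-3.1,0,-5,-1],[-8,-6.2,0,-10,-1],[-12,-9.3,0,-15,-1],[-16,-12.4,0,-20,-1],[-20,-15.5,0,-25.2,-1]],
  ],
)

```text
time_s: 0.6
eef_pos: [0.3583, 0.2962, 0.2219]
eef_rot: [-0.0, -0.003, 1.0, -0.0]
wrist_force: [1.6, -0.2, 0.5]
opening: 1.0
grasp_force: 0.0
```

Request:
servo_tool(
  motion=[
    [[-2.4,-4.4,0,0,-1],[-4.8,-8.8,0,0,-1],[-7.2,-13.2,0,0,-1],[-9.6,-17.6,0,0,-1],[-12,-22,0,0,-1]],
  ],
)

```text
time_s: 1.1
eef_pos: [0.4784, 0.0767, 0.222]
eef_rot: [-0.0, -0.0, 1.0, 0.0]
wrist_force: [0.2, 0.5, -0.0]
opening: 0.999
grasp_force: 0.0
```

Request:
servo_tool(
  motion=[
    [[-2,-4.2,0,0,-1],[-4,-8.4,0,0,-1],[-6,-12.7,0,0,-1],[-6,-12.7,0,0,-1],[-6,-12.7,0,0,-1]],
  ],
)

```text
time_s: 1.6
eef_pos: [0.5378, -0.0491, 0.2213]
eef_rot: [-0.001, 0.001, 1.0, 0.0]
wrist_force: [-1.2, 0.5, -0.4]
opening: 1.002
grasp_force: 0.0
```

```bash
cat >> h.py <<'E'
from scipy.spatial.transform import Rotation as Rn
def wpts(c,pose,uv,z=None):
    "world points on plane z for wrist pixels (equidistant fisheye), or by depth if z is None"
    uv=np.atleast_2d(np.array(uv,float)); d=np.stack([(uv[:,0]-c["cx"])/c["fx"],(uv[:,1]-c["cy"])/c["fy"]],-1)
    th=np.linalg.norm(d,axis=1); ray=np.c_[d*np.sinc(th/np.pi)[:,None]**1,np.cos(th)]
    H=np.array(c["hand_eye"]); w,x,y,zq=pose[1]; R=Rn.from_quat([x,y,zq,w]).as_matrix()
    D=ray@H[:3,:3].T@R.T; O=R@H[:3,3]+pose[0]
    if z is None:
        dd=c["depth"][uv[:,1].astype(int),uv[:,0].astype(int)]; s=np.where(dd>0,dd/ray[:,2],np.nan)
    else: s=(z-O[2])/D[:,2]
    return O+D*s[:,None]
def wsnap(name):
    o=ctrl.get_obs(); c=ctrl.camera("wrist"); cv2.imwrite(f"pics/{name}.png",c["pixels"][:,:,::-1])
    pose=(np.array(o["eef_pos"]),np.array(o["eef_rot"])); np.savez(name+".npz",p=pose[0],r=pose[1],**c); return c,pose
def wload(name):
    c=dict(np.load(name+".npz")); return c,(c["p"],c["r"])
def wcloud(c,pose):
    v,u=np.mgrid[0:480,0:640]; return wpts(c,pose,np.c_[u.ravel(),v.ravel()])
E
python3 - <<'E'
from h import *
c,p=wsnap("w1"); print(p,c["fx"],c["cx"],c["cy"],c["hand_eye"])
W=wcloud(c,p)
J=np.array([.538,-.052])
for z in((.03,.038),(.055,.085)): print(rect(W,J-.055 if z[0]<.05 else J+[.03,-.03],J+.055 if z[0]<.05 else J+[.1,.03],z))
E
```

```text
(array([ 0.53780457, -0.04905123,  0.22131102]), array([-8.19448735e-04,  6.83067536e-04,  9.99999340e-01,  4.25616061e-04])) 371.64829954431775 320.61863428554886 251.1454928440364 [[ 1.01261235e-03 -9.59566561e-01 -2.81479998e-01  7.07377358e-02]
 [ 9.99999120e-01  1.21305590e-03 -5.37858544e-04  6.20267478e-04]
 [ 8.57562047e-04 -2.81479205e-01  9.59566945e-01 -1.52313124e-01]
 [ 0.00000000e+00  0.00000000e+00  0.00000000e+00  1.00000000e+00]]
(7939, array([540.2, -56.5]), array([101.3,  99.3]), 0.2, array([538.7, -51. ,  34.4]))
(147, array([602.5, -51.7]), array([9.4, 8.6]), 83.6, array([600.7, -51.7,  69.4]))
```

View pics/w1.png

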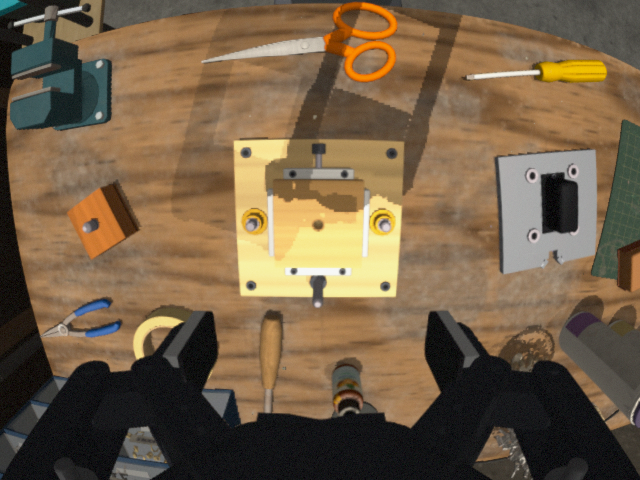

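The wrist view shows the jig with its hole at (318,225), ejectors at (252,225) and (385,225), and the dowel near (318,303). The pin is at (90,226) and the plate's handle at (560,203), notch toward the bottom.

```bash
cat >> h.py <<'E'
def dark(c,u,v,r=9,k=0.5):
    "centroid of the dark spot near a pixel, relative to local median"
    g=cv2.cvtColor(c["pixels"],cv2.COLOR_RGB2GRAY).astype(float)[v-r:v+r+1,u-r:u+r+1]
    w=np.clip(np.median(g)-g-k*(np.median(g)-g.min()),0,None); y,x=np.mgrid[-r:r+1,-r:r+1]
    return u+(w*x).sum()/w.sum(), v+(w*y).sum()/w.sum()
E
python3 - <<'E'
from h import *
c,p=wload("w1")
hp=dark(c,318,225); print("hole",hp,wpts(c,p,hp,.034))
print("ej",wpts(c,p,[(252,225),(385,225)],.041),"screws",wpts(c,p,[(246,153),(391,154),(251,286),(386,287)],.016))
print("pin tip",wpts(c,p,(90,226),.054))
W=wcloud(c,p)
print("base",rect(W,(.40,-.14),(.65,.04),(.011,.021)))
print("pinpts",rect(W,(.50,-.33),(.58,-.25),(.044,.065)))
print("handle",rect(W,(.46,.15),(.58,.27),(.035,.055)))
E
```

```text
hole (np.float64(317.712927756654), np.float64(225.11368821292777)) [[ 0.54102734 -0.05120804  0.034     ]]
ej [[ 0.53909916 -0.1120103   0.041     ]
 [ 0.53917657  0.01102415  0.041     ]] screws [[ 0.47303786 -0.12040489  0.016     ]
 [ 0.47420356  0.01930472  0.016     ]
 [ 0.60959372 -0.12138159  0.016     ]
 [ 0.61071582  0.01988238  0.016     ]]
pin tip [[ 0.53397694 -0.281661    0.054     ]]
base (14816, array([525.9, -51.3]), array([165.4, 248.3]), 89.7, array([524. , -55.2,  16.5]))
pinpts (112, array([ 535.6, -288.3]), array([ 9.8, 10.3]), 65.4, array([ 534.9, -286.9,   51.5]))
handle (1137, array([515.8, 213.4]), array([56., 28.]), 9.2, array([514.7, 209.7,  43.6]))
```

Request:
servo_tool(
  motion=[
    [[0.1,-4.8,0,0,-1],[0.2,-9.6,0,0,-1],[0.3,-14.4,0,0,-1],[0.4,-19.2,0,0,-1],[0.5,-23.7,0,0,-1]],
  ],
)

```text
time_s: 2.15
eef_pos: [0.5334, -0.2851, 0.2223]
eef_rot: [0.0, -0.002, 1.0, 0.0]
wrist_force: [0.2, 0.3, 0.2]
opening: 0.999
grasp_force: 0.0
```

Request:
servo_tool(
  motion=[
    [[0,0,0,0,-1],[0,0,0,0,-1],[0,0,0,0,-1]],
  ],
)

```text
time_s: 2.45
eef_pos: [0.5336, -0.283, 0.222]
eef_rot: [-0.0, -0.002, 1.0, 0.001]
wrist_force: [0.2, 1.0, 0.1]
opening: 0.998
grasp_force: 0.0
```

```bash
python3 - <<'E'
from h import *
c,p=wsnap("w2"); print(p)
W=wcloud(c,p)
print("block",rect(W,(.48,-.34),(.59,-.23),(.0325,.036)))
print("pin",rect(W,(.50,-.33),(.58,-.25),(.044,.065)))
print("nose",rect(W,(.50,-.33),(.58,-.25),(.0525,.06)))
cv2.imwrite("pics/w2c.png",cv2.resize(c["pixels"][150:310,220:420,::-1],(800,640))[:600])
E
```

```text
(array([ 0.53359312, -0.28299694,  0.22196999]), array([-1.85325983e-04, -1.55753369e-03,  9.99998643e-01,  5.04054237e-04]))
block (3460, array([ 535.9, -289.9]), array([60.8, 56.9]), 26.3, array([ 534.3, -289.5,   34.5]))
pin (151, array([ 535.6, -289.8]), array([11.3, 11.7]), 11.2, array([ 534.5, -290. ,   51.9]))
nose (61, array([ 536. , -290.5]), array([8.3, 7.9]), 39.1, array([ 535.8, -290. ,   54.1]))
```

View pics/w2c.png

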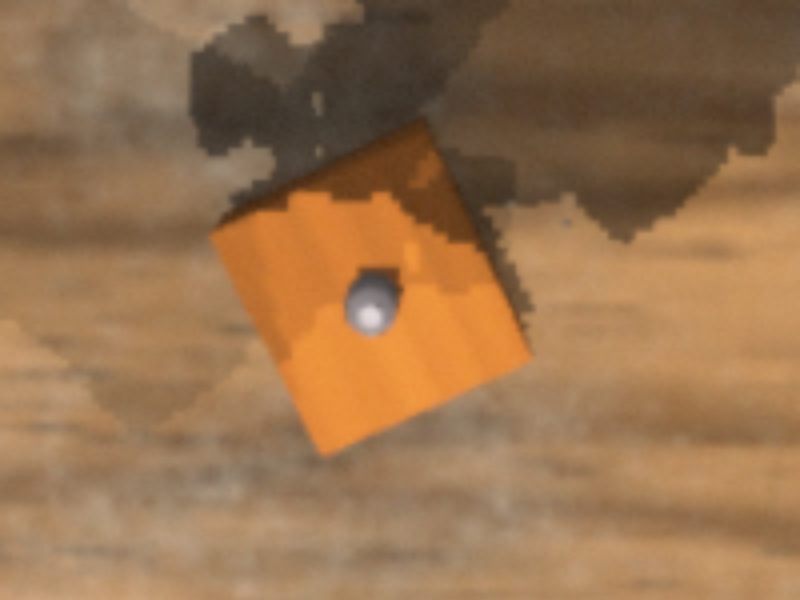

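The crop shows the pin nose at about full-image pixel (312.5,229), centred on the block. The pose readings are noisy, so I'll recompute in commanded coordinates with the nominal orientation.

```bash
python3 - <<'E'
from h import *
q=np.array([0,0,1.,0])
c,_=wload("w1"); T1=np.array([0,0,.222])
print("hole rel TCP",wpts(c,(T1,q),dark(c,318,225),.034), "dowel top", wpts(c,(T1,q),(318,302),.073))
W=wcloud(c,(T1,q)); 
print("dowel",rect(W,(.03,-.03),(.1,.03),(.055,.085)),"blank",rect(W,(-.039,-.044),(.042,.036),(.03,.038)))
c,_=wload("w2")
W=wcloud(c,(T1,q)); print("block",rect(W,(-.06,-.06),(.06,.06),(.0325,.036)))
for z in ((.044,.065),(.0525,.06)): print(rect(W,(-.03,-.03),(.03,.03),z))
print("nose",wpts(c,(T1,q),[(312.5,229)],.054))
print(np.mean([ctrl.get_obs()["eef_pos"] for _ in range(10)],0))
E
```

```text
hole rel TCP [[ 0.00368509 -0.00231765  0.034     ]] dowel top [[ 0.0646099  -0.00182127  0.073     ]]
dowel (148, array([64.9, -2.7]), array([9.4, 8.5]), 83.7, array([63.2, -2.7, 70.2])) blank (7140, array([ 1.5, -4. ]), array([80. , 80.9]), 89.9, array([-0.4, -3.9, 35.2]))
block (3453, array([ 2.4, -7.1]), array([60.9, 56.9]), 26.0, array([ 0.8, -6.8, 34.5]))
(151, array([ 2.1, -6.9]), array([11.3, 11.7]), 11.0, array([ 1. , -7.2, 51.9]))
(62, array([ 2.5, -7.7]), array([8.3, 7.9]), 38.9, array([ 2.2, -7.2, 54.1]))
nose [[ 0.00283383 -0.00675923  0.054     ]]
[ 0.53369212 -0.28295946  0.22208623]
```

Request:
servo_tool(
  motion=[
    [[-0.25,-0.7,4,0,-1],[-0.25,-0.7,8,0,-1],[-0.25,-0.7,12,0,-1],[-0.25,-0.7,14,0,-0.5],[-0.25,-0.7,15,0,-0.3]],
  ],
)

```text
time_s: 3.0
eef_pos: [0.535, -0.2894, 0.0696]
eef_rot: [-0.002, -0.002, 1.0, 0.001]
wrist_force: [-1.4, 0.5, 2.0]
opening: 0.695
grasp_force: 0.0
```

Request:
servo_tool(
  motion=[
    [[0,0,0.5,0,0],[0,0,0.9,0,0.3],[0,0,0.9,0,0.5],[0,0,0.9,0,0.5],[0,0,0.9,0,0.5]],
  ],
)

```text
time_s: 3.5
eef_pos: [0.5365, -0.2928, 0.0642]
eef_rot: [0.001, -0.0, 1.0, -0.001]
wrist_force: [-0.8, 0.5, 0.8]
opening: 0.25
grasp_force: 0.0
```

```bash
python3 - <<'E'
from h import *
c,p=wsnap("w3"); print(p, ctrl.get_obs()["wrist_force"])
E
```

```text
(array([ 0.53647086, -0.29280793,  0.06417068]), array([ 6.89479996e-04, -4.76873194e-04,  9.99999480e-01, -5.80803526e-04])) [-0.34593076 -0.80615056 -0.36547848]
```

View pics/w3.png

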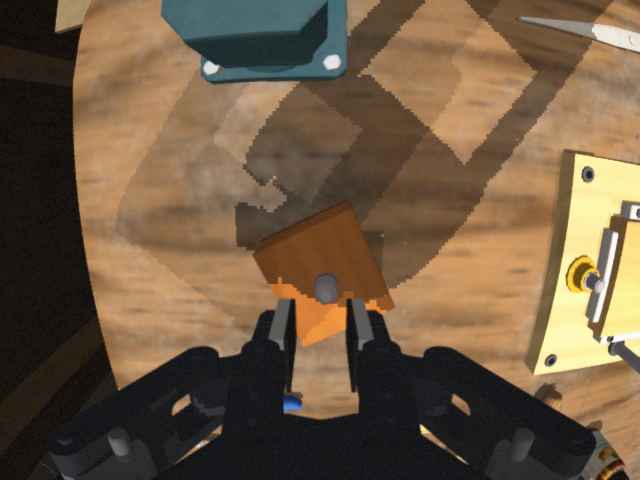

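The view shows the pin's nose at (326,288), between the jaws at (290,300) and (352,300). I need to check its offset along the tool's x.

```bash
python3 - <<'E'
from h import *
q=np.array([0,0,1.,0])
c,p=wload("w3"); T=np.array([0,0,.063])
print("nose",wpts(c,(T,q),[(326,288),(326,280)],.052))
W=wcloud(c,(T,q)); print(rect(W,(-.03,-.02),(.03,.02),(.044,.06)))
print(np.array([W.reshape(480,640,3)[v,u] for u,v in((326,288),(283,305),(355,305),(283,340),(355,340))]).round(4))
E
```

```text
nose [[-0.00465432  0.00309173  0.052     ]
 [-0.00871082  0.0030678   0.052     ]]
(477, array([-1.2,  3.1]), array([11.3, 11.4]), 42.6, array([-2.7,  3.1, 50.7]))
[[-0.0043  0.0031  0.0511]
 [-0.0105 -0.014   0.0842]
 [-0.0104  0.0139  0.084 ]
 [-0.01   -0.0116  0.1105]
 [-0.0105  0.0116  0.1113]]
```

Request:
servo_tool(
  motion=[
    [[0.1,0.3,0,0,0.5],[0.1,0.3,0,0,0.6],[0.1,0.3,0,0,1],[0.1,0.3,0,0,1],[0.1,0.3,0,0,1]],
  ],
)

```text
time_s: 4.05
eef_pos: [0.5349, -0.2893, 0.0631]
eef_rot: [-0.0, -0.001, 1.0, 0.0]
wrist_force: [-0.3, 0.7, 0.0]
opening: 0.003
grasp_force: 0.0
```

Request:
servo_tool(
  motion=[
    [[0,0,0,0,1],[0,0,0,0,1]],
  ],
)

```text
time_s: 4.25
eef_pos: [0.5349, -0.2894, 0.0631]
eef_rot: [-0.0, -0.0, 1.0, 0.0]
wrist_force: [0.3, 0.5, 0.3]
opening: 0.001
grasp_force: 0.0
```

```bash
python3 - <<'E'
from h import *
c,p=wsnap("w4"); print(p, ctrl.tip_reach)
T=np.array([0,0,.063]);q=np.array([0,0,1.,0])
W=wcloud(c,(T,q)); print(rect(W,(-.03,-.02),(.03,.02),(.044,.058)))
I=W.reshape(480,640,3)
for v in range(270,350,6): print(v,I[v,320].round(4))
cv2.imwrite("pics/w4c.png",cv2.resize(c["pixels"][200:360,220:420,::-1],(750,600)))
E
```

```text
(array([ 0.53491447, -0.28938419,  0.06305984]), array([-1.38664480e-05, -4.83121409e-04,  9.99999883e-01,  1.05490155e-05])) 0.025
(318, array([-2.1, -0.3]), array([ 7.1, 11.9]), 0.2, array([-2.5, -0.2, 50.3]))
270 [-0.0079  0.0002  0.0353]
276 [-0.005   0.0002  0.0365]
282 [-0.0044  0.0002  0.0435]
288 [-0.0044  0.0003  0.0513]
294 [-0.0016  0.0003  0.052 ]
300 [-0.0097  0.0003  0.0775]
306 [-0.0104  0.0003  0.0848]
312 [-0.0105  0.0003  0.0903]
318 [-0.0101  0.0004  0.0946]
324 [-0.0101  0.0004  0.0993]
330 [-0.0101  0.0004  0.1037]
336 [-0.0101  0.0004  0.1078]
342 [-0.0091  0.0004  0.1101]
348 [-0.0067  0.0004  0.1099]
```

View pics/w4c.png

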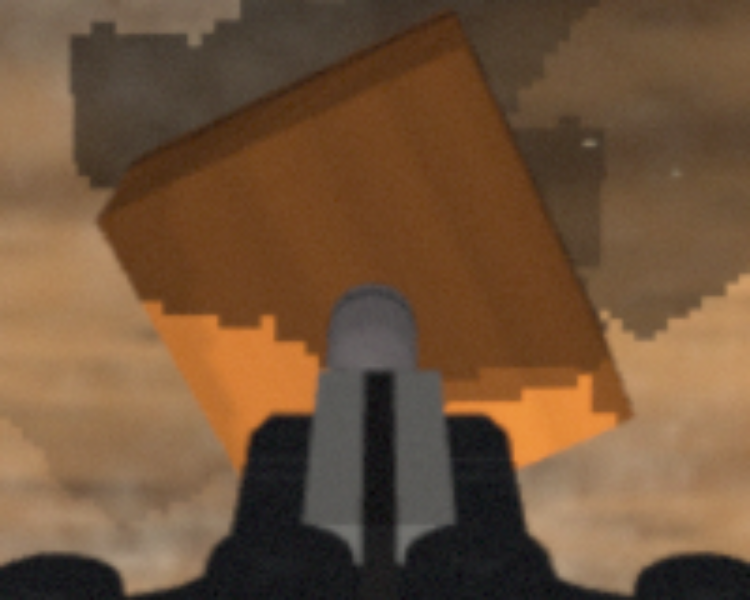

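The gripper closed on air. In the crop the finger pads end above the pin's nose, which is at about (317,292). I'll check where the fingertips really are against the TCP.

```bash
python3 - <<'E'
from h import *
q=np.array([0,0,1.,0])
for n in("w1","w2","w3","w4"):
    c,p=wload(n); W=wcloud(c,(np.zeros(3),q)) # z = minus tool z
    m=(W[:,2]>-.03)&(abs(W[:,0])<.04)&(abs(W[:,1])<.08)
    if n in("w4","w3"): m&=(W[:,2]>.0)
    Q=W[m]; i=np.argsort(Q[:,2])[:200:20]; print(n,len(Q)); print(Q[i].round(4))
for n in("scene","top"):
    c=snap(n); W=cloud(c); P=W.reshape(-1,3); np.save(n+"4.npy",W)
    m=(abs(P[:,0]-.537)<.06)&(abs(P[:,1]+.29)<.08)&(P[:,2]>.058)&(P[:,2]<.2)
    Q=P[m]; print(n,len(Q)); print(Q[np.argsort(Q[:,2])[:60:6]].round(4))
    if n=="scene": cv2.imwrite("pics/s4.png",cv2.resize(c["pixels"][120:240,220:370,::-1],(750,600)))
E
```

```text
w1 54277
[[-0.0004 -0.0423  0.0222]
 [ 0.0013 -0.0422  0.0233]
 [-0.0017 -0.0417  0.0237]
 [-0.001  -0.0417  0.0241]
 [ 0.0019  0.0435  0.0244]
 [-0.0046  0.0434  0.0248]
 [ 0.0036 -0.0421  0.025 ]
 [ 0.0047  0.0432  0.0253]
 [ 0.0108  0.043   0.0256]
 [ 0.0028 -0.0422  0.0257]]
w2 54206
[[ 0.006  -0.0427  0.0218]
 [-0.0065  0.0432  0.0232]
 [ 0.0001 -0.0419  0.0238]
 [-0.0052  0.0431  0.0241]
 [-0.0075  0.0432  0.0244]
 [-0.0044 -0.042   0.0246]
 [-0.     -0.0421  0.0249]
 [ 0.001   0.0432  0.0252]
 [-0.0035 -0.0423  0.0255]
 [ 0.0037 -0.0423  0.0258]]
w3 57824
[[ 0.003   0.0111  0.0094]
 [ 0.0067  0.0111  0.0107]
 [-0.0086 -0.01    0.0122]
 [-0.0099 -0.0136  0.0132]
 [-0.0102  0.017   0.0137]
 [-0.0064 -0.0103  0.0142]
 [-0.0025 -0.01    0.0146]
 [-0.0104  0.0157  0.015 ]
 [-0.0105 -0.015   0.0154]
 [-0.0106  0.0172  0.0157]]
w4 56196
[[-0.0095  0.0057  0.0119]
 [-0.01    0.0015  0.0131]
 [-0.0101 -0.0013  0.0144]
 [-0.0104  0.0064  0.015 ]
 [-0.0101 -0.0049  0.0154]
 [-0.0099 -0.0001  0.0159]
 [-0.0097 -0.0013  0.0163]
 [-0.0103  0.0007  0.0168]
 [-0.0101  0.0063  0.0173]
 [-0.0058 -0.0117  0.0177]]
scene 373
[[ 0.5384 -0.2864  0.0723]
 [ 0.529  -0.2768  0.0804]
 [ 0.5353 -0.276   0.0838]
 [ 0.5367 -0.2797  0.0852]
 [ 0.543  -0.3005  0.0901]
 [ 0.5321 -0.2741  0.0919]
 [ 0.5425 -0.2856  0.0947]
 [ 0.5383 -0.2802  0.0973]
 [ 0.5363 -0.277   0.0992]
 [ 0.5452 -0.2836  0.1053]]
top 30
[[ 0.5381 -0.2291  0.1588]
 [ 0.5458 -0.2291  0.1607]
 [ 0.545  -0.2362  0.1641]
 [ 0.5488 -0.2301  0.1656]
 [ 0.5425 -0.2315  0.1666]]
```

View pics/s4.png

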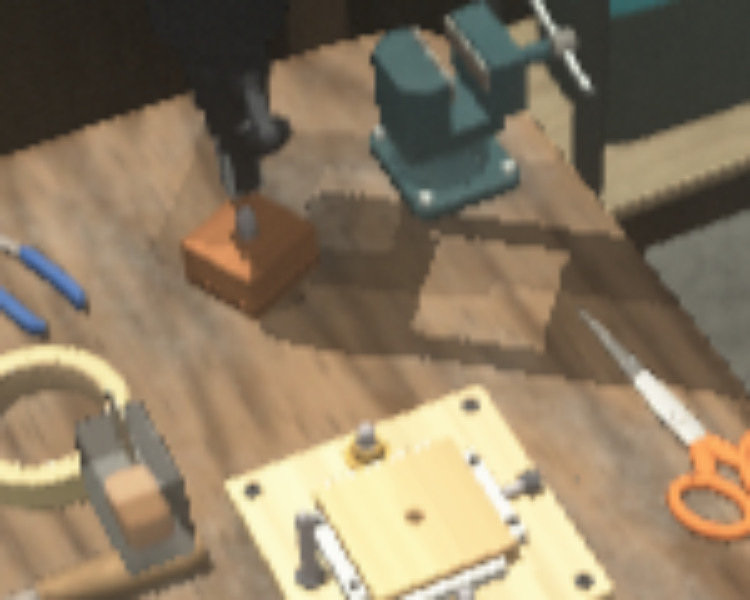

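The depth readings and the scene view agree: the closed fingertips end about 12 mm behind the reported TCP, not 25 mm ahead. I'll use that measured offset and open, go 3.6 cm lower and close again.

Request:
servo_tool(
  motion=[
    [[0,0,0,0,0.2],[0,0,0,0,0.2],[0,0,0,0,0.2],[0,0,1,0,0.2],[0,0,2,0,0.2]],
  ],
)

```text
time_s: 4.9
eef_pos: [0.535, -0.2894, 0.0425]
eef_rot: [0.0, -0.001, 1.0, -0.0]
wrist_force: [-0.4, 0.2, -0.3]
opening: 0.4
grasp_force: 0.0
```

Request:
servo_tool(
  motion=[
    [[0,0,0.5,0,0.2],[0,0,1,0,0.2],[0,0,1.5,0,0.2],[0,0,1.5,0,0.2]],
  ],
)

```text
time_s: 5.3
eef_pos: [0.5344, -0.289, 0.0271]
eef_rot: [-0.001, -0.001, 1.0, 0.0]
wrist_force: [-0.3, 0.8, -0.4]
opening: 0.401
grasp_force: 0.0
```

Request:
servo_tool(
  motion=[
    [[0,0,0,0,0.5],[0,0,0,0,0.7],[0,0,0,0,1],[0,0,0,0,1],[0,0,0,0,1]],
  ],
)

```text
time_s: 5.8
eef_pos: [0.5353, -0.2896, 0.0286]
eef_rot: [0.0, -0.001, 1.0, -0.0]
wrist_force: [0.2, 1.2, 2.5]
opening: 0.1
grasp_force: 58.7
```

The grip holds, but an opening of 0.10 (8.5 mm) is less than the 12 mm head. I'll check whether the pads are on the tapered nose.

```bash
python3 - <<'E'
from h import *
q=np.array([0,0,1.,0])
c,p=wsnap("w5"); T=np.array([0,0,np.mean([ctrl.get_obs()["eef_pos"][2] for _ in range(5)])]); print(T, ctrl.get_obs()["opening"])
W=wcloud(c,(T,q)).reshape(480,640,3)
for u in(300,308,314,320,326,332,340): print(u,[tuple((W[v,u]*1000).round(1)) for v in range(262,330,6)])
cv2.imwrite("pics/w5c.png",cv2.resize(c["pixels"][220:348,240:400,::-1],(750,600)))
E
```

```text
[0.         0.         0.02861961] 0.10095705529070303
300 [(np.float64(-23.2), np.float64(-8.0), np.float64(34.8)), (np.float64(-20.3), np.float64(-8.1), np.float64(34.2)), (np.float64(-18.1), np.float64(-8.0), np.float64(35.3)), (np.float64(-15.2), np.float64(-8.1), np.float64(34.6)), (np.float64(-11.9), np.float64(-8.3), np.float64(33.3)), (np.float64(-9.4), np.float64(-8.3), np.float64(33.9)), (np.float64(-10.0), np.float64(-7.8), np.float64(41.8)), (np.float64(-10.5), np.float64(-7.5), np.float64(48.8)), (np.float64(-10.2), np.float64(-7.2), np.float64(53.6)), (np.float64(-9.5), np.float64(-7.0), np.float64(57.4)), (np.float64(-10.1), np.float64(-6.7), np.float64(63.4)), (np.float64(-10.4), np.float64(-6.5), np.float64(68.4))]
308 [(np.float64(-23.3), np.float64(-4.7), np.float64(35.1)), (np.float64(-20.6), np.float64(-4.7), np.float64(34.8)), (np.float64(-17.9), np.float64(-4.7), np.float64(34.8)), (np.float64(-14.8), np.float64(-4.8), np.float64(33.8)), (np.float64(-12.6), np.float64(-4.8), np.float64(35.0)), (np.float64(-9.8), np.float64(-4.8), np.float64(34.9)), (np.float64(
[... 2993 characters left out ...]
4(5.1), np.float64(51.2))]
340 [(np.float64(-23.0), np.float64(8.6), np.float64(34.1)), (np.float64(-20.4), np.float64(8.6), np.float64(34.4)), (np.float64(-18.0), np.float64(8.6), np.float64(35.2)), (np.float64(-14.6), np.float64(8.8), np.float64(33.3)), (np.float64(-12.0), np.float64(8.8), np.float64(33.5)), (np.float64(-9.6), np.float64(8.8), np.float64(34.5)), (np.float64(-9.9), np.float64(8.5), np.float64(41.6)), (np.float64(-10.3), np.float64(8.1), np.float64(48.3)), (np.float64(-10.2), np.float64(7.9), np.float64(53.7)), (np.float64(-10.4), np.float64(7.6), np.float64(59.1)), (np.float64(-10.1), np.float64(7.4), np.float64(63.3)), (np.float64(-9.4), np.float64(7.3), np.float64(66.6))]
```

View pics/w5c.png

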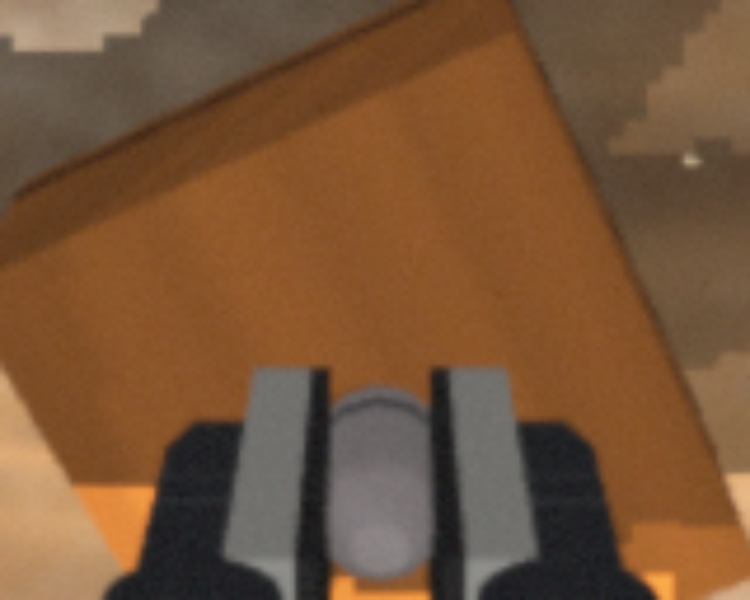

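The crop shows the straight head gripped squarely, with the tips at about 35 mm height. Next I'll lift the pin and carry it over the jig.

Request:
servo_tool(
  motion=[
    [[0,0,-1,0,1],[0,0,-2,0,1],[0,0,-4,0,1],[0,0,-6,0,1],[0,0,-6.2,0,1]],
  ],
)

```text
time_s: 6.35
eef_pos: [0.5365, -0.2904, 0.0936]
eef_rot: [0.002, -0.001, 1.0, -0.002]
wrist_force: [-0.3, -0.8, -0.7]
opening: 0.104
grasp_force: 58.8
```

Request:
servo_tool(
  motion=[
    [[-0.1,4.8,0,0,1],[-0.2,9.6,0,0,1],[-0.3,14.4,0,0,1],[-0.4,19.2,0,0,1],[-0.5,23.8,0,0,1]],
  ],
)

```text
time_s: 6.85
eef_pos: [0.5388, -0.0492, 0.0896]
eef_rot: [-0.0, -0.0, 1.0, 0.0]
wrist_force: [0.4, 0.2, -0.4]
opening: 0.101
grasp_force: 58.8
```

Request:
servo_tool(
  motion=[
    [[0,0,0,0,1],[0,0,1,0,1],[0,0,2,0,1],[0,0,2,0,1],[0,0,2,0,1]],
  ],
)

```text
time_s: 7.35
eef_pos: [0.5391, -0.0525, 0.0692]
eef_rot: [-0.001, 0.001, 1.0, 0.0]
wrist_force: [0.2, 0.5, -0.2]
opening: 0.102
grasp_force: 58.9
```

```bash
python3 - <<'E'
from h import *
c,p=wsnap("w6"); print(p, [ctrl.get_obs()[k] for k in("opening","grasp_force","wrist_force")])
cv2.imwrite("pics/w6c.png",cv2.resize(c["pixels"][190:350,220:420,::-1],(750,600)))
E
```

```text
(array([ 0.5390974 , -0.05249827,  0.0691874 ]), array([-8.14232680e-04,  5.30648565e-04,  9.99999506e-01,  2.08017002e-04])) [0.10147607749325797, 58.88193906401284, array([-0.81175104,  0.35115095, -1.16264667])]
```

View pics/w6c.png

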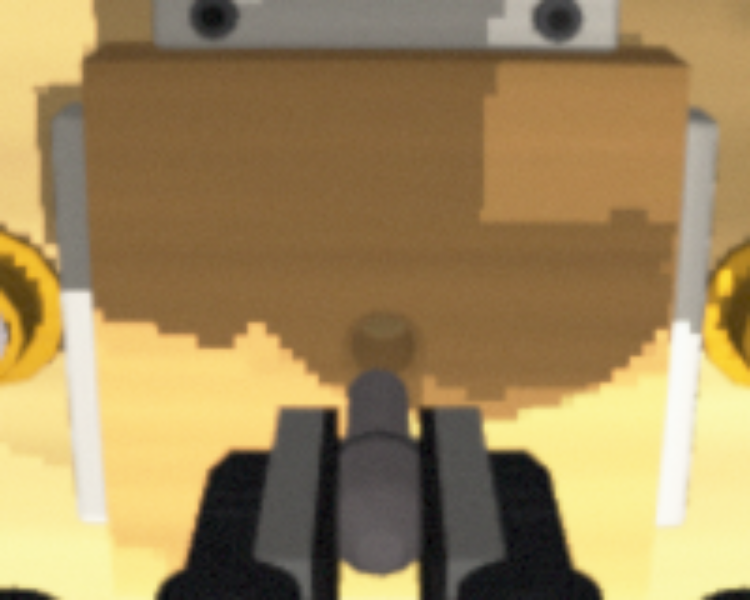

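The crop shows the hole at full-image pixel (322.4,281.2), just ahead of the pin's shank centred at column 320.8.

```bash
python3 - <<'E'
from h import *
q=np.array([0,0,1.,0])
c,p=wload("w6"); T=np.array([0,0,.0692])
g=cv2.cvtColor(c["pixels"],cv2.COLOR_RGB2GRAY)
for v in(279,282): print("row",v,g[v,308:338])
for v in(292,296): print("row",v,g[v,308:338])
print("col",g[266:296,322])
W=wcloud(c,(T,q)).reshape(480,640,3)
print([(W[v,321]*1000).round(1).tolist() for v in range(286,346,4)])
print("hole",wpts(c,(T,q),[(322.4,281.2)],.034)*1000)
for v,z in((292,.054),(296,.058)): print(wpts(c,(T,q),[(320.8,v)],z)*1000)
E
```

```text
row 279 [111 110 110 109 101  95  86  85  84  89  93  97 101 101 100 100 100  94
  92  87  81  83  94  99 102 110 111 111 108 111]
row 282 [115 112 110 104 100  95  85  84  85  83  82  87  86  87  85  87  87  82
  84  83  80  81  88  99 100 106 115 112 116 112]
row 292 [149 144 143 136 117  96  82  74  70  75  71  77  78  75  77  76  74  74
  75  85 107 118 119 118 132 153 156 154 133 120]
row 296 [218 218 217 205 166  95  71  70  72  72  70  74  74  75  75  75  72  72
  71  72  83 106 118 123 135 155 160 159 158 158]
col [113 113 111 113 112 108 105 101  97  98  98  99  99 100  92  87  85  84
  87  91  88  86  79  78  76  75  77  77  78  78]
[[6.9, 0.7, 26.5], [-3.0, 0.7, 56.7], [-2.3, 0.7, 59.9], [-3.0, 0.7, 66.2], [-2.3, 0.7, 69.2], [-4.8, 0.7, 78.8], [-4.9, 0.7, 82.9], [-5.2, 0.7, 87.4], [-4.7, 0.7, 89.9], [-4.5, 0.7, 93.0], [-2.6, 0.7, 92.8], [-1.6, 0.7, 94.3], [-0.1, 0.7, 94.7], [1.1, 0.7, 95.7], [3.7, 0.7, 94.4]]
hole [[ 1.17324128  1.49335408 34.        ]]
[[-0.84740711  0.63529143 54.        ]]
[[-0.44067277  0.63738052 58.        ]]
```

Request:
servo_tool(
  motion=[
    [[0,0.05,0.4,0,1],[0,0.05,0.8,0,1],[0,0.05,1.2,0,1],[0,0.05,1.6,0,1],[0,0.05,2,0,1]],
  ],
)

```text
time_s: 7.9
eef_pos: [0.5396, -0.0508, 0.0497]
eef_rot: [-0.0, -0.001, 1.0, 0.0]
wrist_force: [1.1, 0.0, -0.2]
opening: 0.103
grasp_force: 58.9
```

Request:
servo_tool(
  motion=[
    [[0,0,0.2,0,1],[0,0,0.4,0,1],[0,0,0.4,0,1]],
  ],
)

```text
time_s: 8.2
eef_pos: [0.5396, -0.0509, 0.0459]
eef_rot: [-0.0, -0.001, 1.0, -0.0]
wrist_force: [-0.7, -0.6, -0.6]
opening: 0.099
grasp_force: 58.9
```

Request:
servo_tool(
  motion=[
    [[0,0,0.5,0,1],[0,0,1,0,1],[0,0,1.4,0,1],[0,0,1.6,0,1],[0,0,1.6,0,1]],
  ],
)

```text
time_s: 8.7
eef_pos: [0.5396, -0.051, 0.0297]
eef_rot: [-0.0, -0.0, 1.0, -0.0]
wrist_force: [0.3, -2.3, -0.6]
opening: 0.102
grasp_force: 58.9
```

Request:
servo_tool(
  motion=[
    [[0,0,0.1,0,1],[0,0,0.15,0,1],[0,0,0.15,0,1]],
  ],
)

```text
time_s: 9.0
eef_pos: [0.5398, -0.0509, 0.0287]
eef_rot: [0.0, -0.0, 1.0, -0.0]
wrist_force: [1.3, -1.6, -0.3]
opening: 0.098
grasp_force: 58.9
```

Request:
servo_tool(
  motion=[
    [[0,0,0,0,0.3],[0,0,0,0,0.2],[0,0,0,0,0.2],[0,0,0,0,0.2],[0,0,0,0,0.2]],
  ],
)

```text
time_s: 9.5
eef_pos: [0.5396, -0.0507, 0.0286]
eef_rot: [-0.0, -0.001, 1.0, 0.0]
wrist_force: [-0.6, 0.9, -0.7]
opening: 0.403
grasp_force: 0.0
```

Request:
servo_tool(
  motion=[
    [[0,0,-2,0,0.2],[0,0,-5,0,0],[0,0,-9,0,-0.5],[0,0,-13,0,-1],[0,0,-16,0,-1]],
  ],
)

```text
time_s: 10.0
eef_pos: [0.5403, -0.051, 0.1914]
eef_rot: [0.001, -0.001, 1.0, -0.0]
wrist_force: [1.3, 0.3, 0.2]
opening: 0.975
grasp_force: 0.0
```

```bash
python3 - <<'E'
from h import *
q=np.array([0,0,1.,0])
c,p=wsnap("w7"); print(p)
P=(p[0],q); W=wcloud(c,P)
J=np.array([.541,-.0505])
print("pin",rect(W,J-.02,J+.02,(.040,.06)),"nose",rect(W,J-.02,J+.02,(.0525,.06)))
print("dowel",rect(W,J+[.03,-.03],J+[.1,.03],(.055,.085)))
print("handle",rect(W,(.46,.15),(.58,.27),(.035,.055)))
E
```

```text
(array([ 0.54030912, -0.05097085,  0.19136048]), array([ 1.19240237e-03, -5.55259456e-04,  9.99999065e-01, -3.73366088e-04]))
pin (187, array([539.7, -50.6]), array([10.8, 10.8]), 1.3, array([538.4, -51. ,  52. ])) nose (77, array([540. , -50.3]), array([7.5, 8.1]), 1.0, array([540. , -51. ,  53.7]))
dowel (192, array([602.6, -51.7]), array([9.7, 8.8]), 73.5, array([600.8, -51.8,  69.4]))
handle (1252, array([515.6, 213.6]), array([55.5, 28.7]), 8.8, array([514.7, 209.1,  43.8]))
```

The pin is seated, with its nose at 54 mm. Next is the plate.

Request:
servo_tool(
  motion=[
    [[0.4,5,0,-2,-1],[0.9,10,0,-4,-1],[1.3,15,0,-6,-1],[1.8,20,0,-8,-1],[2.2,24.5,0,-9.2,-1]],
  ],
)

```text
time_s: 10.55
eef_pos: [0.5167, 0.1963, 0.1885]
eef_rot: [0.0, -0.081, 0.997, 0.0]
wrist_force: [0.5, 0.1, 0.7]
opening: 0.998
grasp_force: 0.0
```

Request:
servo_tool(
  motion=[
    [[0,1.9,1,0,-1],[0,1.9,2,0,-1],[0,1.9,2,0,-1],[0,1.9,2,0,-1],[0,1.9,2,0,-1]],
  ],
)

```text
time_s: 11.05
eef_pos: [0.515, 0.2117, 0.1689]
eef_rot: [0.0, -0.08, 0.997, -0.0]
wrist_force: [-0.2, 0.5, -0.1]
opening: 0.998
grasp_force: 0.0
```

```bash
python3 - <<'E'
from h import *
c,p=wsnap("w8"); a=np.deg2rad(9.2)/2; q=np.array([0,np.sin(-a),np.cos(a),0]); print(p,q)
W=wcloud(c,(p[0],q))
h=rect(W,(.46,.15),(.58,.27),(.040,.055)); print("handle",h)
pl=rect(W,(.42,.10),(.62,.32),(.0065,.0125)); print("plate",pl)
R=Rn.from_quat([q[1],q[2],q[3],q[0]]).as_matrix()
print("handle in tool axes cm",R.T@np.r_[h[1]/1000-p[0][:2],0]*100)
E
```

```text
(array([0.51495953, 0.2117412 , 0.16892941]), array([ 2.37072045e-04, -7.98280920e-02,  9.96808614e-01, -7.48347503e-05])) [ 0.         -0.08019892  0.99677888  0.        ]
handle (2368, array([515.8, 214.4]), array([54.7, 27.5]), 10.1, array([514.5, 214.4,  44.1]))
plate (18892, array([526.1, 216.4]), array([134.7, 140.8]), 9.4, array([520.2, 214.6,  10.5]))
handle in tool axes cm [-0.1254751   0.24902271  0.        ]
```

Request:
servo_tool(
  motion=[
    [[-0.1,0.25,4,-0.4,-1],[-0.1,0.25,8,-0.4,-1],[-0.1,0.25,12,-0.4,-1],[-0.1,0.25,14.5,-0.4,-1],[-0.1,0.25,15.5,-0.4,-0.5]],
  ],
)

```text
time_s: 11.6
eef_pos: [0.5133, 0.2144, 0.0111]
eef_rot: [-0.002, -0.084, 0.997, -0.0]
wrist_force: [-0.7, 0.9, 1.2]
opening: 0.859
grasp_force: 0.0
```

Request:
servo_tool(
  motion=[
    [[0,0,0.4,0,-0.2],[0,0,0.8,0,0],[0,0,0.8,0,0],[0,0,0.8,0,0]],
  ],
)

```text
time_s: 12.0
eef_pos: [0.516, 0.2157, 0.0069]
eef_rot: [0.001, -0.084, 0.996, 0.0]
wrist_force: [-0.6, -0.5, -0.1]
opening: 0.503
grasp_force: 0.0
```

```bash
python3 - <<'E'
from h import *
c,p=wsnap("w9"); a=np.deg2rad(9.6)/2; q=np.array([0,np.sin(-a),np.cos(a),0]); print(p, ctrl.get_obs()["wrist_force"])
R=Rn.from_quat([q[1],q[2],q[3],q[0]]).as_matrix()
W=wcloud(c,(p[0],q)); L=(W-p[0])@R   # tool axes
L[:,2]=W[:,2]
print("handle tool axes",rect(L,(-.04,-.0165),(.04,.0165),(.040,.048)))
for s in(-1,1):
  m=(abs(L[:,0]-.01)<.004)&(L[:,1]*s>.017)&(L[:,1]*s<.05)&(L[:,2]>.0135)&(L[:,2]<.08); Q=L[m]; print(s,Q[np.argsort(Q[:,2])[:60:6]].round(4).tolist())
E
```

```text
(array([0.51601557, 0.21571589, 0.00691468]), array([ 1.13562212e-03, -8.41968286e-02,  9.96448490e-01,  1.09738038e-04])) [ 0.15012595 -0.73412116  1.05827349]
handle tool axes (9466, array([ 0.3, -0.9]), array([55.3, 28.1]), 0.2, array([ 5.4, -0.9, 44.2]))
-1 [[0.0066, -0.0211, 0.0189], [0.0095, -0.0276, 0.0218], [0.0099, -0.0241, 0.0226], [0.0101, -0.0237, 0.0228], [0.0084, -0.0209, 0.023], [0.0102, -0.0261, 0.0232], [0.0101, -0.0235, 0.0239], [0.0102, -0.0255, 0.0241], [0.0095, -0.0234, 0.0245], [0.01, -0.027, 0.0248]]
1 [[0.0062, 0.0218, 0.019], [0.0079, 0.0218, 0.0218], [0.0101, 0.0232, 0.0227], [0.0102, 0.0223, 0.023], [0.0103, 0.0259, 0.0233], [0.0104, 0.0247, 0.0235], [0.0106, 0.0242, 0.0238], [0.0099, 0.0217, 0.0243], [0.0105, 0.0237, 0.0246], [0.0102, 0.0232, 0.025]]
```

Request:
servo_tool(
  motion=[
    [[0,-0.1,0.2,0,0.2],[0,-0.1,0.2,0,0.5],[0,-0.1,0.2,0,1],[0,-0.1,0.2,0,1],[0,-0.1,0.2,0,1]],
  ],
)

```text
time_s: 12.55
eef_pos: [0.5157, 0.2146, 0.0041]
eef_rot: [0.0, -0.084, 0.996, -0.0]
wrist_force: [-0.6, -1.1, 5.5]
opening: 0.314
grasp_force: 60.8
```

Request:
servo_tool(
  motion=[
    [[0,0,0,0,1],[0,0,-0.5,0,1],[0,0,-1,0,1],[0,0,-1,0,1]],
  ],
)

```text
time_s: 12.95
eef_pos: [0.5151, 0.2146, 0.0139]
eef_rot: [0.0, -0.084, 0.996, 0.0]
wrist_force: [-0.3, 0.6, -3.6]
opening: 0.313
grasp_force: 59.7
```

Request:
servo_tool(
  motion=[
    [[0,0,-2,0,1],[0,0,-5,0,1],[0,-0.5,-8,0,1],[0.2,-3,-9,2,1],[0.5,-6.5,-9,4,1]],
  ],
)

```text
time_s: 13.45
eef_pos: [0.5224, 0.1503, 0.1059]
eef_rot: [0.002, -0.05, 0.999, 0.0]
wrist_force: [0.7, 0.2, -4.1]
opening: 0.319
grasp_force: 59.9
```

```bash
cat > go.py <<'E'
from h import *
import sys
o=ctrl.get_obs(); p=np.array(o["eef_pos"]); w,x,y,z=o["eef_rot"]; R=Rn.from_quat([x,y,z,w]).as_matrix()
t=np.array([float(a) for a in sys.argv[1:4]]); print(p,"shift cm",(R.T@(t-p)*100).round(2),"yaw of tool y-90",np.rad2deg(np.arctan2(R[1,1],R[0,1]))-90, o["wrist_force"])
E
python3 go.py .5407 -.0504 .104
```

```text
[0.52242831 0.15031585 0.10585555] shift cm [  0.19 -20.15   0.18] yaw of tool y-90 5.740738323112922 [ 0.67881434  0.1672341  -4.06184487]
```

Request:
servo_tool(
  motion=[
    [[0,-4,0,1.5,1],[0.1,-8,0,3,1],[0.2,-12,0,4.5,1],[0.2,-16,0,5.6,1],[0.2,-19.5,0,5.6,1]],
  ],
)

```text
time_s: 13.95
eef_pos: [0.5379, -0.0464, 0.1033]
eef_rot: [-0.0, -0.0, 1.0, 0.0]
wrist_force: [0.1, -0.2, -3.1]
opening: 0.317
grasp_force: 59.8
```

Request:
servo_tool(
  motion=[
    [[0,0,0,0,1],[0,0,0,0,1],[0,0,0,0,1]],
  ],
)

```text
time_s: 14.25
eef_pos: [0.5378, -0.0437, 0.1032]
eef_rot: [-0.001, -0.001, 1.0, 0.0]
wrist_force: [-0.3, 0.3, -3.2]
opening: 0.317
grasp_force: 60.3
```

```bash
python3 go.py .5407 -.0504 .104; python3 - <<'E'
from h import *
c,p=wsnap("w10"); q=np.array([0,0,1.,0]); T=np.zeros(3)
W=wcloud(c,(T,q)); h=rect(W,(-.05,-.03),(.05,.03),(.030,.045)); print("handle rel TCP",h)
pl=(abs(W[:,1])<.08)&(W[:,0]<.0)&(W[:,0]>-.07)&(abs(W[:,2])<.02); Q=W[pl]
A=np.c_[Q[:,:2],np.ones(len(Q))]; r=np.linalg.lstsq(A[np.abs(Q[:,2]-np.median(Q[:,2]))<.002],Q[np.abs(Q[:,2]-np.median(Q[:,2]))<.002,2],rcond=None)[0]; print("plate top plane",r)
cv2.imwrite("pics/w10.png",c["pixels"][:,:,::-1])
for n in("scene","top"):
    c=snap(n); cv2.imwrite(f"pics/{n}10.png",c["pixels"][:,:,::-1]); W=cloud(c)
    print(n,"plate",rect(W,(.42,-.16),(.66,.06),(.105,.1135)),"handle",rect(W,(.48,-.1),(.6,0),(.13,.15)),"dowel",rect(W,(.59,-.08),(.62,-.02),(.055,.085)))
E
```

```text
[ 0.53777765 -0.04368576  0.10315261] shift cm [-0.29 -0.67 -0.09] yaw of tool y-90 0.0856645871886883 [-0.28829875  0.27690441 -3.24068805]
handle rel TCP (11636, array([-0.6,  2.9]), array([58.4, 49.7]), 24.9, array([-6.6,  0.7, 39.9]))
plate top plane [-0.00084152 -0.00121052  0.00637992]
scene plate (1565, array([546. , -42.7]), array([134.8, 143.5]), 0.8, array([563.6, -19.6, 109.3])) handle (137, array([546.7, -35.1]), array([35.5, 49. ]), 28.8, array([551.3, -36.9, 141.9])) dowel (8, array([604.5, -49.9]), array([4.8, 5. ]), 76.0, array([605.1, -49.2,  61.1]))
top plate (767, array([549.3, -34.3]), array([149. ,  90.6]), 73.5, array([518.5, -60.5, 109.3])) handle (87, array([518.7, -39.4]), array([34.8, 14.3]), 72.5, array([517.2, -39.9, 141.3])) dowel (0, None)
```

View pics/w10.png

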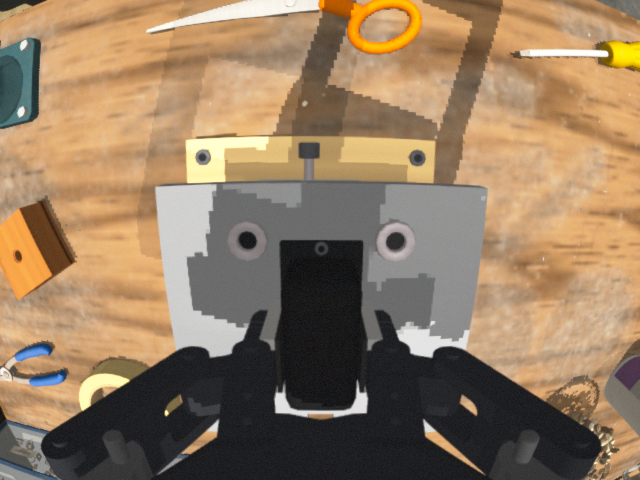

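The wrist view shows the plate held square: its near edge runs (156,186)–(486,187), parallel to the jig base edge (187,140)–(436,140). The jig sits about 6.5 mm to the right of the plate (−y), which agrees with the computed shift.

Request:
servo_tool(
  motion=[
    [[-0.1,-0.3,0,0,1],[-0.3,-0.65,0.5,0,1],[-0.3,-0.65,1.2,0,1],[-0.3,-0.65,1.8,0,1],[-0.3,-0.65,1.8,0,1]],
  ],
)

```text
time_s: 14.9
eef_pos: [0.5402, -0.0508, 0.084]
eef_rot: [-0.001, -0.0, 1.0, 0.0]
wrist_force: [-0.1, -0.1, -3.2]
opening: 0.317
grasp_force: 60.2
```

```bash
python3 go.py .5407 -.0504 .0636; python3 - <<'E'
from h import *
c,p=wsnap("w11"); q=np.array([0,0,1.,0])
g=cv2.cvtColor(c["pixels"],cv2.COLOR_RGB2HSV)
W=wcloud(c,(p[0],q)); 
# jig base y-extent and plate y-extent in strips clear of occlusion
for nm,z,xs in(("base",(.012,.020),(.459,.478)),("plate",(p[0][2]+.003,p[0][2]+.010),(.487,.51))):
    m=(W[:,2]>z[0])&(W[:,2]<z[1])&(W[:,0]>xs[0])&(W[:,0]<xs[1])&(abs(W[:,1]+.05)<.12); Q=W[m]
    print(nm,len(Q),np.percentile(Q[:,1],[.3,99.7]),np.percentile(Q[:,0],[.5]), np.mean(np.percentile(Q[:,1],[.3,99.7])))
E
```

```text
[ 0.54017373 -0.05076609  0.08398451] shift cm [-0.06  0.03  2.04] yaw of tool y-90 0.052697846069335696 [-0.07908539 -0.07101062 -3.21720869]
base 7066 [-0.13223826  0.0307525 ] [0.46089112] -0.05074288195910356
plate 17421 [-0.11958032  0.01945775] [0.48710464] -0.05006128647363372
```

Request:
servo_tool(
  motion=[
    [[-0.05,-0.03,0.5,0,1],[-0.05,-0.03,1,0,1],[-0.05,-0.03,1.5,0,1],[-0.05,-0.03,2,0,1],[-0.05,-0.03,2,0,1]],
  ],
)

```text
time_s: 15.45
eef_pos: [0.5412, -0.0512, 0.0645]
eef_rot: [-0.001, -0.0, 1.0, 0.0]
wrist_force: [-0.3, 0.3, -3.9]
opening: 0.318
grasp_force: 60.3
```

Request:
servo_tool(
  motion=[
    [[0,0,0.4,0,1],[0,0,0.8,0,1],[0,0,1.2,0,1],[0,0,1.2,0,1]],
  ],
)

```text
time_s: 15.85
eef_pos: [0.5413, -0.0513, 0.0528]
eef_rot: [-0.001, -0.0, 1.0, 0.0]
wrist_force: [-3.7, 0.2, -3.5]
opening: 0.316
grasp_force: 60.3
```

Request:
servo_tool(
  motion=[
    [[0.06,0,0.3,0,1],[0.06,0,0.6,0,1],[0.06,0,0.75,0,1],[0.06,0,0.75,0,1],[0.06,0,0.75,0,1]],
  ],
)

```text
time_s: 16.35
eef_pos: [0.5412, -0.0514, 0.046]
eef_rot: [-0.0, -0.0, 1.0, 0.0]
wrist_force: [-2.9, 1.1, -3.6]
opening: 0.32
grasp_force: 60.3
```

Request:
servo_tool(
  motion=[
    [[0.05,0,0.2,0,1],[0.05,0,0.4,0,1],[0.05,0,0.6,0,1],[0.05,0,0.75,0,1],[0.05,0,0.75,0,1]],
  ],
)

```text
time_s: 16.85
eef_pos: [0.5413, -0.0515, 0.0396]
eef_rot: [0.0, -0.001, 1.0, -0.0]
wrist_force: [-7.1, 0.8, 6.6]
opening: 0.318
grasp_force: 61.6
```

Request:
servo_tool(
  motion=[
    [[0.05,0,0,0,1],[0.1,0,0,0,1],[0.1,0,0,0,1],[0.1,0,0,0,1]],
  ],
)

```text
time_s: 17.25
eef_pos: [0.5412, -0.0515, 0.0401]
eef_rot: [0.002, -0.001, 1.0, -0.0]
wrist_force: [-3.8, 1.9, 5.8]
opening: 0.319
grasp_force: 61.5
```

Request:
servo_tool(
  motion=[
    [[0.05,0,0.1,0,1],[0.05,0,0.2,0,1],[0.05,0,0.3,0,1],[0.05,0,0.3,0,1],[0.05,0,0.3,0,1]],
  ],
)

```text
time_s: 17.75
eef_pos: [0.5413, -0.0516, 0.0381]
eef_rot: [0.002, -0.001, 1.0, -0.0]
wrist_force: [-5.7, 2.5, 13.1]
opening: 0.317
grasp_force: 62.5
```

```bash
cat > chk.py <<'E'
from h import *
import sys
print({k:np.round(ctrl.get_obs()[k],4) for k in("eef_pos","wrist_force","torque","grasp_force","opening")})
c,p=wsnap(sys.argv[1]); q=np.array([0,0,1.,0]); W=wcloud(c,(p[0],q))
m=(W[:,0]>.49)&(W[:,0]<.51)&(abs(W[:,1]+.05)<.065)&(W[:,2]>.036)&(W[:,2]<.056); Q=W[m]
k=abs(Q[:,2]-np.median(Q[:,2]))<.002; print("top",np.median(Q[k,2]),np.linalg.lstsq(np.c_[Q[k,:2]-[.5,-.05],np.ones(k.sum())],Q[k,2],rcond=None)[0])
c=snap("scene"); W=cloud(c); print("scene",rect(W,(.42,-.16),(.66,.06),(.038,.056)))
P=W.reshape(-1,3); m=(P[:,0]>.48)&(P[:,0]<.61)&(P[:,1]>-.0)&(P[:,1]<.015)&(P[:,2]>.03)&(P[:,2]<.06); print(np.median(P[m],0))
E
python3 chk.py w12
```

```text
{'eef_pos': array([ 0.5413, -0.0516,  0.0381]), 'wrist_force': array([-5.6686,  2.5111, 13.0822]), 'torque': array([0.5952, 1.1119, 0.0168]), 'grasp_force': np.float64(62.4577), 'opening': np.float64(0.3174)}
top 0.04470061629723632 [ 0.00862852 -0.00052081  0.04472951]
scene (1545, array([549.6, -51.5]), array([145.6, 135.3]), 89.6, array([565.7, -28.4,  44.3]))
[0.54835379 0.00733729 0.04425684]
```

Request:
servo_tool(
  motion=[
    [[0.1,0,0.1,0,1],[0.1,0,0.2,0,1],[0.1,0,0.2,0,1],[0.1,0,0.2,0,1],[0.1,0,0.2,0,1]],
  ],
)

```text
time_s: 18.35
eef_pos: [0.5414, -0.0517, 0.0381]
eef_rot: [0.003, -0.001, 1.0, -0.0]
wrist_force: [-9.0, 4.1, 27.1]
opening: 0.32
grasp_force: 64.3
```

```bash
python3 chk.py w13
```

```text
{'eef_pos': array([ 0.5414, -0.0517,  0.0381]), 'wrist_force': array([-8.9969,  4.1175, 27.0571]), 'torque': array([1.019 , 1.8676, 0.0174]), 'grasp_force': np.float64(64.268), 'opening': np.float64(0.3205)}
top 0.04480048164262791 [ 6.99653371e-03 -8.53203599e-05  4.48230304e-02]
scene (1541, array([549.5, -51.3]), array([143.8, 135.7]), 89.6, array([565.8, -27.5,  44.4]))
[0.5490068  0.00732304 0.04431329]
```

```bash
python3 -c "
from bench import ctrl; print(ctrl.hand_in())"
```

```text
the job is handed in; nothing more can be done
None
```

I handed the job in at about 18 s of the 64 s: the pin is seated in the blank's hole, and the plate is over it with its notch round the dowel, held by its handle and pressed flat on the blank (27 N, no longer sinking); the hand-in gave no verdict.

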